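Dig the jar spanner out of the sample crate

TASK

The lid spanner in the low red crate is buried under two grey slide boxes. Move both boxes aside so that they lie flat on the floor of the same crate, then take the spanner out and lay it flat in the empty cardboard tray. Set the boxes and the spanner down rather than dropping them, and do not disturb the sample jars standing around.

Things in the scene. Friction and masses are not known exactly. Their poses are not given: they have to be found in the camera images.
- crate_in (a point): low open red plastic crate, fixed, outside 300 (x) x 360 (y) x 55 mm high, walls and floor 5 mm thick; the point is the centre of its inner floor, 5 mm above the table; x, y along its sides, z up. Inside 290 x 350 mm, 50 mm deep. The spanner lies roughly along x in one half (about 90 mm from the middle in y), the other half is free but for a jar cap
- tray_in (a point): shallow empty brown cardboard tray, fixed to the table, outside 260 (x) x 180 (y) x 30 mm high, walls and floor 5 mm thick; the point is the centre of its inner floor, 5 mm above the table; x and y along its sides, z up. It stands left or right of the crate
- spanner_mid (a point): bare aluminium lid spanner, 16 mm thick, about 200 mm long: a straight handle 20 mm wide along its x (from 95 mm behind to 30 mm ahead of the point), at its +x end a C-shaped jaw 68 mm wide, open to +x; the point is on the handle's centre line, half-way up; centre of mass within 5 mm of it; about 0.25 kg. It starts flat on the crate's floor under the slide boxes
- slidebox_a_mid (a point): grey carton slide box with a small white patch on top, 110 long (its y) x 42 wide (its x) x 32 mm high (its z), about 0.13 kg; the point is at its centre, half-way up. At the start it lies loose, crosswise on the spanner, over its handle, behind the middle (about 40 mm from the spanner's point), often tipped by up to 0.3 rad about its short axis, one end on the floor. About 38 mm lie free between the boxes
- slidebox_b_mid (a point): grey carton slide box with a small white patch on top, 110 long (its y) x 42 wide (its x) x 32 mm high (its z), about 0.13 kg; the point is at its centre, half-way up. At the start it lies loose, crosswise on the spanner, at its jaw end, ahead of the middle (about 40 mm from the spanner's point), often tipped by up to 0.3 rad about its short axis, one end on the floor. About 38 mm lie free between the boxes
- cap_mid (a point): loose white screw cap of a jar, disc of 54 mm diameter, 16 mm high, lying flat on the crate's floor near the middle of the half where the spanner is not; the point is its centre, half-way up. It may be moved
- jar_a: bystander: closed sample jar, 60 mm diameter, 100 mm high, white cap, standing on the table beyond the crate and tray (x about 0.8 m); origin at the centre of its underside; leave it standing where it is
- jar_b: bystander: closed sample jar, 60 mm diameter, 80 mm high, white cap, standing on the table beyond the crate and tray (x about 0.8 m); origin at the centre of its underside; leave it standing where it is
Mind the look-alikes: they are no part of the job. Leave any green look-alike of the part that bears slidebox_b_mid alone.

How it is judged:
By the outcome, as a careful person would: the job done as asked, in the order asked, and still so for the second after the job is handed in, with the robot touching nothing.
It also fails if it takes over 72 s, if anything falls off the work surface, if the arm or the gripper's body presses on something with over 40 N, if the wrist force passes 120 N, or if a joint passes its speed limit or range.

ROBOT

A 6-joint arm with a two-finger parallel gripper is mounted at the origin on the work surface. World frame = base frame: x ahead of the robot, y to its left, z up, the work surface at z = 0. Lengths are in m, angles in rad, forces in N, time in s.
With the tool pointing down it reaches from about 0.325 to 0.9 m from the base axis. Payload 6.1 kg.
Tool frame: the origin (TCP) lies midway between the tips of the shut fingers; the grasp point (between the pads) lies 19 mm behind it; z points along the fingers, y is the line along which they close (so a half turn about z gives the same grasp; the last joint's range is limited). The gripper opens to 87 mm and grips with 3 to 60 N. Pads are 19 mm wide; open, the fingers measure 117 mm over their backs; the gripper's body (75 mm by 190 mm) begins 51 mm behind the grasp point.
Start: joints at [1.164, 0.22, 1.526, -0, 1.395, -0.126], TCP at [0.173, 0.601, 0.223] pointing down, gripper open.
Joint ranges: [-2.98, 2.98], [-0.91, 2.08], [0.09, 2.57], [-1.24, 4.39], [0.2, 2.65], [-2.68, 2.68]. Speed limits (rad/s): [2.57, 2.57, 3.01, 3.14, 3.14, 3.14].

INTERFACE

Orientations are given as a rotation vector (axis times angle).
In Python, from bench import status, viewer, job_done gives the robot as it stands. The module is installed in compiled form; this text tells all that it offers.
- The arm moves only by the tool drive_tool, never from a script. Its argument "targets" is a list that holds one entry, the list of rows, each a list of 4 numbers: the shift along the tool's x, y, z in cm, then the turn about the tool's z in rad. A call has 1 to 20 rows; each row is the pose to reach, as a shift and turn from the pose commanded when the call began, along the tool's axes at that moment; what a row does not reach only later rows make up. A row lasts 1/8 s, in which the tool goes at most 62.5 mm and 10.7 degrees, less where a joint would pass 70% of its speed; a pose out of reach is approached as far as the arm can. A call with a gripper value outside its range is refused whole. "gripper" is the closure in counts, from 0 (fully open) to 255 (shut), set as the call begins (left out, the last holds). The fingers move at their own pace and stop on an object; the grip force is fixed at half the most. Time passes only in rows, so rows that repeat a pose let the fingers close. It gives the time, the measured TCP pose, the force, the opening and the grip force at its end, in the units of the state.
- status.sense(): the state, without advancing time (a new reading comes with each control period).
- viewer.camera(name): name is "scene" or "top"; returns (picture, depth): 420x560x3 uint8, red, green, blue; 420x560 float32, m along the optical axis (not along the pixel's ray), 0 where there is no reading.
- viewer.camera_info(name): a dict with "fx", "fy", "cx", "cy" (pixels), "k1" (the pictures are not rectified: a ray, as slopes to the right and down, at radius r is drawn at 1 + k1 r^2 times it, then the intrinsics apply), "pose" (4x4, takes a point from camera to world coordinates). Camera axes: x right, y up, looking along -z (the intrinsics and any distortion apply to the point x, -y, -z); pixel columns grow to the right and rows downward; lengths in m; the calibration is good to about 2 mm. A picture is of the moment at which its call begins. camera_info takes no time and is no camera call.
- job_done(): hands the job in; it is judged then, once.
The state is a dict: "time_s": time; "joint_pos": joint angles; "qvel": joint speeds; "joint_efforts": joint torques, N m; "eef_pos": TCP position; "tcp_rot": TCP orientation; "wrist_force": force on the tool from outside, world axes, zero at the start; "torque": the same for the moment, N m; "finger_gap": finger opening in m; "grip_force": force on a finger pad.
Only numpy, scipy, OpenCV 4.12 (cv2) and the standard library are available. Lean on these libraries where they do the work, as an engineer would, in place of code of your own. Each camera call takes 0.05 s, during which the arm holds its last target. There are 200 camera calls.

## Working session

There is one attempt and no reset: what is moved stays moved. The work goes in short steps, Python scripts to look and compute and a tool call to move; the robot and the scene stay as the last step left them, time stands still between calls to the robot, and variables do not carry over. Pictures are saved under pics/ and viewed, at most 10 in all, crops included, and the job is handed in when it is done.

Besides the shell and the picture viewer there is one more tool, called after "Request:" as name(argument=value, ...), one argument or row to a line, values as JSON. drive_tool: Moves the arm, as the interface text tells. Its arguments: {"type":"object","properties":{"targets":{"type":"array","items":{"type":"array","items":{"type":"array","items":{"type":"number"}}}},"gripper":{"type":"number"}},"required":["targets"]}

```bash
mkdir -p pics; cat > h.py <<'E'
import numpy as np, cv2
from bench import status, viewer
def cloud(name):
    im,d=viewer.camera(name); c=viewer.camera_info(name)
    v,u=np.mgrid[0:im.shape[0],0:im.shape[1]].astype(float)
    x=(u-c['cx'])/c['fx']; y=(v-c['cy'])/c['fy']
    a,b=x.copy(),y.copy()
    for _ in range(8):
        s=1+c['k1']*(a*a+b*b); a,b=x/s,y/s
    P=np.stack([a*d,-b*d,-d,np.ones_like(d)],-1)@np.array(c['pose']).T
    P=P[...,:3]; P[d==0]=np.nan
    return im,P
def save(im,n,box=None,f=1):
    if box: im=im[box[1]:box[3],box[0]:box[2]]
    cv2.imwrite('pics/'+n,cv2.resize(im[...,::-1],None,fx=f,fy=f))
E
python3 - <<'E'
from h import *
for n in('top','scene'):
    im,P=cloud(n); save(im,n+'0.png'); np.savez(n+'0.npz',im=im,P=P)
    c=viewer.camera_info(n); print(n,np.round(c['pose'],3).tolist(),c['fx'],c['k1'])
print(status.sense())
E
```

```text
top [[0.023, 0.997, -0.072, 0.439], [-1.0, 0.023, 0.003, 0.004], [0.005, 0.072, 0.997, 0.905], [0.0, 0.0, 0.0, 1.0]] 390.43869853750743 0.03745087815464065
scene [[-0.656, -0.488, 0.575, 1.274], [0.754, -0.443, 0.485, 0.626], [0.018, 0.752, 0.659, 0.932], [0.0, 0.0, 0.0, 1.0]] 518.1164568231119 0.04772360834423175
{'time_s': 0.1, 'joint_pos': array([ 1.16391432e+00,  2.21155056e-01,  1.52752749e+00, -8.11885049e-07,
        1.39473971e+00, -1.26112400e-01]), 'qvel': array([-8.29520593e-04, -8.37751998e-04, -4.80731530e-03, -3.11679941e-04,
       -5.09044714e-05,  6.90501320e-04]), 'joint_efforts': array([ 1.61400345e-03, -4.95942736e+01, -3.88518083e+01,  7.00865616e-02,
        5.14426944e-02, -5.11047256e-05]), 'eef_pos': array([0.17296137, 0.59997904, 0.22152555]), 'tcp_rot': array([-4.39516950e-01, -3.11020887e+00,  2.77238907e-03]), 'wrist_force': array([-0.69283042, -0.91037189, -0.65531006]), 'torque': array([-0.00189154,  0.01435157, -0.04798477]), 'grip_force': 0.0, 'finger_gap': 0.08693954811224362}
```

View pics/top0.png

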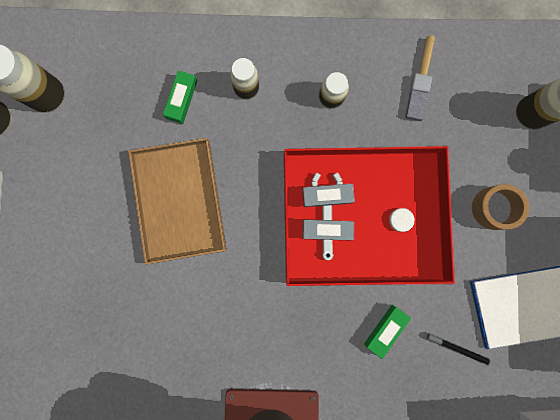

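View pics/scene0.png

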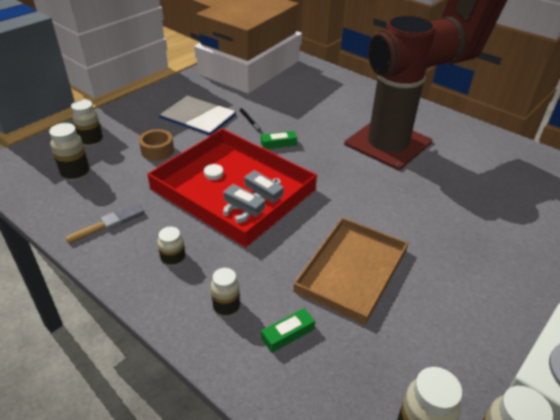

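The top view shows crate (285–453, 147–285), spanner along column 327 with jaw up, box B at (329,194), box A at (329,230), cap (402,220), and the slightly turned tray around (177,200). The scene view agrees; the green boxes lie outside the crate.

```bash
cat >> h.py <<'E'
def boxes(im,P,zmin=.012):
    hsv=cv2.cvtColor(im,cv2.COLOR_RGB2HSV); z=P[...,2]
    m=((hsv[...,1]<90)&(z>zmin)&(z<.12)&(P[...,0]>.32)&(P[...,0]<.68)&(P[...,1]>-.32)&(P[...,1]<.09)).astype(np.uint8)
    n,l,st,ce=cv2.connectedComponentsWithStats(m)
    for i in range(1,n):
        if st[i,4]<60: continue
        q=P[l==i]; (c,s,a)=cv2.minAreaRect((q[:,:2]*1000).astype(np.float32))
        A=np.c_[q[:,:2]-q[:,:2].mean(0),np.ones(len(q))]; k=np.linalg.lstsq(A,q[:,2],rcond=None)[0]
        print(i,'px',ce[i].round(),st[i,4],'ctr',np.round(c,0),'size',np.round(s),'ang',round(a,1),'mean',q.mean(0).round(3),'slope',k[:2].round(2),'z',np.percentile(q[:,2],[2,50,98]).round(3))
E
python3 - <<'E'
from h import *
f=np.load('top0.npz'); im,P=f['im'],f['P']
boxes(im,P)
for n,pts in dict(crate=[(286,149),(447,148),(453,283),(288,283),(370,200),(350,260)],tray=[(129,152),(208,140),(225,249),(147,262),(177,200)],jars=[(244,66),(335,82)],sp=[(327,214),(327,248),(328,256),(315,180),(338,180)],A=[(308,229),(329,230),(350,231)],B=[(307,196),(329,194),(350,193)],cap=[(402,220)]).items():
    for u,v in pts: print(n,(u,v),P[v,u].round(3))
E
```

```text
1 px [328. 213.] 2382 ctr [ 494. -116.] size [196. 110.] ang 1.0 mean [ 0.498 -0.115  0.047] slope [0.02 0.01] z [0.019 0.053 0.056]
4 px [402. 220.] 450 ctr [ 488. -287.] size [51. 52.] ang 45.2 mean [ 0.488 -0.286  0.021] slope [ 0.01 -0.03] z [0.015 0.022 0.025]
crate (286, 149) [ 0.636 -0.021  0.056]
crate (447, 148) [ 0.647 -0.375  0.053]
crate (453, 283) [ 0.353 -0.384  0.055]
crate (288, 283) [ 0.344 -0.031  0.051]
crate (370, 200) [ 0.533 -0.218  0.007]
crate (350, 260) [ 0.394 -0.173  0.007]
tray (129, 152) [0.627 0.333 0.028]
tray (208, 140) [ 0.666  0.161 -0.001]
tray (225, 249) [0.413 0.111 0.017]
tray (147, 262) [0.381 0.281 0.031]
tray (177, 200) [0.523 0.227 0.003]
jars (244, 66) [0.801 0.073 0.101]
jars (335, 82) [ 0.779 -0.123  0.08 ]
sp (327, 214) [ 0.497 -0.118  0.021]
sp (327, 248) [ 0.42  -0.119  0.022]
sp (328, 256) [ 0.403 -0.121  0.022]
sp (315, 180) [ 0.574 -0.089  0.021]
sp (338, 180) [ 0.576 -0.142  0.02 ]
A (308, 229) [ 0.461 -0.072  0.052]
A (329, 230) [ 0.46  -0.118  0.055]
A (350, 231) [ 0.459 -0.164  0.054]
B (307, 196) [ 0.534 -0.069  0.054]
B (329, 194) [ 0.539 -0.117  0.053]
B (350, 193) [ 0.542 -0.163  0.053]
cap (402, 220) [ 0.487 -0.286  0.023]
```

```bash
python3 - <<'E'
from h import *
f=np.load('top0.npz'); save(f['im'],'crop0.png',(280,140,460,290),4)
E
```

```text
(no output)
```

View pics/crop0.png

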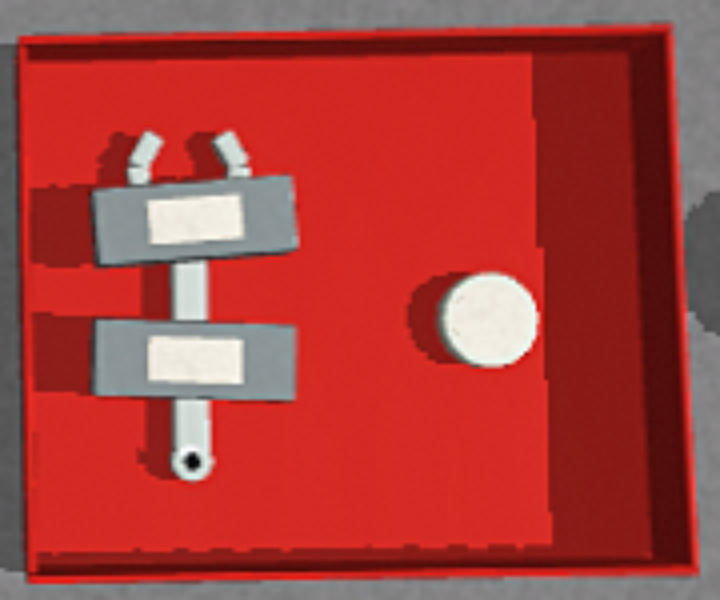

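Both boxes lie flat on the spanner (top z≈0.053 = 5+16+32 mm). The spanner's point is near (0.495,-0.117), and the crate yaw is about 2°. The tray is at (0.522,0.223), yaw about 11.5°.

```bash
cat >> h.py <<'E'
from scipy.spatial.transform import Rotation as R
def go(*targets):  # targets (x,y,z,angle of tool y in world, deg)
    s=status.sense(); M=R.from_rotvec(s['tcp_rot']).as_matrix(); a=np.degrees(np.arctan2(M[1,1],M[0,1]))
    print('t',round(s['time_s'],2),'tcp',s['eef_pos'].round(4),'ya',round(a,2),'tilt',M[:2,2].round(4),'gap',round(s['finger_gap'],4),'gf',round(s['grip_force'],1),'F',s['wrist_force'].round(1))
    for t in targets:
        d=M.T@(np.array(t[:3])-s['eef_pos'])*100
        print(t,'->',d.round(2),'turn',round(-np.radians(t[3]-a),3))
E
python3 -c "
from h import *
go((.46,-.118,.15,-1),(.46,-.118,.15,0))"
```

```text
t 0.1 tcp [0.173  0.6    0.2215] ya 73.91 tilt [-0.0007 -0.0017] gap 0.0869 gf 0.0 F [-0.7 -0.9 -0.7]
(0.46, -0.118, 0.15, -1) -> [-47.48 -61.02   7.25] turn 1.307
(0.46, -0.118, 0.15, 0) -> [-47.48 -61.02   7.25] turn 1.29
```

Request:
drive_tool(
  targets=[
    [[-1,-1.3,0,0.05],[-47.5,-61,7.2,1.3],[-47.5,-61,7.2,1.3],[-47.5,-61,7.2,1.3],[-47.5,-61,7.2,1.3],[-47.5,-61,7.2,1.3],[-47.5,-61,7.2,1.3],[-47.5,-61,7.2,1.3],[-47.5,-61,7.2,1.3],[-47.5,-61,7.2,1.3],[-47.5,-61,7.2,1.3],[-47.5,-61,7.2,1.3],[-47.5,-61,7.2,1.3],[-47.5,-61,7.2,1.3],[-47.5,-61,7.2,1.3],[-47.5,-61,7.2,1.3],[-47.5,-61,7.2,1.3],[-47.5,-61,7.2,1.3],[-47.5,-61,7.2,1.3]],
  ],
  gripper=75,
)

```text
time_s: 2.48
eef_pos: [0.4606, -0.1167, 0.1507]
tcp_rot: [2.231, 2.211, 0.0]
wrist_force: [-0.5, -0.1, -0.4]
finger_gap: 0.0611
grip_force: 0.0
```

```bash
python3 -c "
from h import *
go((.46,-.118,.026,-1))"
```

```text
t 2.48 tcp [ 0.4606 -0.1167  0.1507] ya -0.52 tilt [ 0.0003 -0.0001] gap 0.0611 gf 0.0 F [-0.5 -0.1 -0.4]
(0.46, -0.118, 0.026, -1) -> [-0.13 -0.06 12.47] turn 0.008
```

Request:
drive_tool(
  targets=[
    [[-0.1,-0.1,4,0],[-0.1,-0.1,8,0],[-0.1,-0.1,10.5,0],[-0.1,-0.1,11.5,0],[-0.1,-0.1,12.3,0],[-0.1,-0.1,12.4,0],[-0.1,-0.1,12.4,0]],
  ],
)

```text
time_s: 3.35
eef_pos: [0.4602, -0.1185, 0.0274]
tcp_rot: [2.231, 2.209, 0.001]
wrist_force: [0.6, 0.4, 0.1]
finger_gap: 0.0614
grip_force: 0.0
```

Request:
drive_tool(
  targets=[
    [[0,0,0,0],[0,0,0,0],[0,0,0,0],[0,0,0,0]],
  ],
  gripper=255,
)

```text
time_s: 3.85
eef_pos: [0.4598, -0.1183, 0.0268]
tcp_rot: [2.232, 2.21, 0.0]
wrist_force: [-0.3, 0.8, 2.3]
finger_gap: 0.0418
grip_force: 30.0
```

Request:
drive_tool(
  targets=[
    [[0,0,-0.5,0],[0,0,-2,0],[0,0,-4,0],[0,0,-6,0],[0,0,-7,0],[0,0,-7,0]],
  ],
)

```text
time_s: 4.6
eef_pos: [0.4602, -0.1185, 0.0976]
tcp_rot: [2.231, 2.209, 0.001]
wrist_force: [0.6, 0.6, -1.5]
finger_gap: 0.0418
grip_force: 30.0
```

```bash
python3 -c "
from h import *
go((.402,-.285,.1,0),(.402,-.285,.03,0),(.402,-.285,.010,0))
im,P=cloud('top');save(im,'t1.png',(270,130,470,300),4);np.savez('t1.npz',im=im,P=P)"
```

```text
t 4.6 tcp [ 0.4602 -0.1185  0.0976] ya -0.57 tilt [ 0.002  -0.0009] gap 0.0418 gf 30.0 F [ 0.6  0.6 -1.5]
(0.402, -0.285, 0.1, 0) -> [-16.71  -5.66  -0.24] turn -0.01
(0.402, -0.285, 0.03, 0) -> [-16.7   -5.67   6.76] turn -0.01
(0.402, -0.285, 0.01, 0) -> [-16.7   -5.67   8.76] turn -0.01
```

View pics/t1.png

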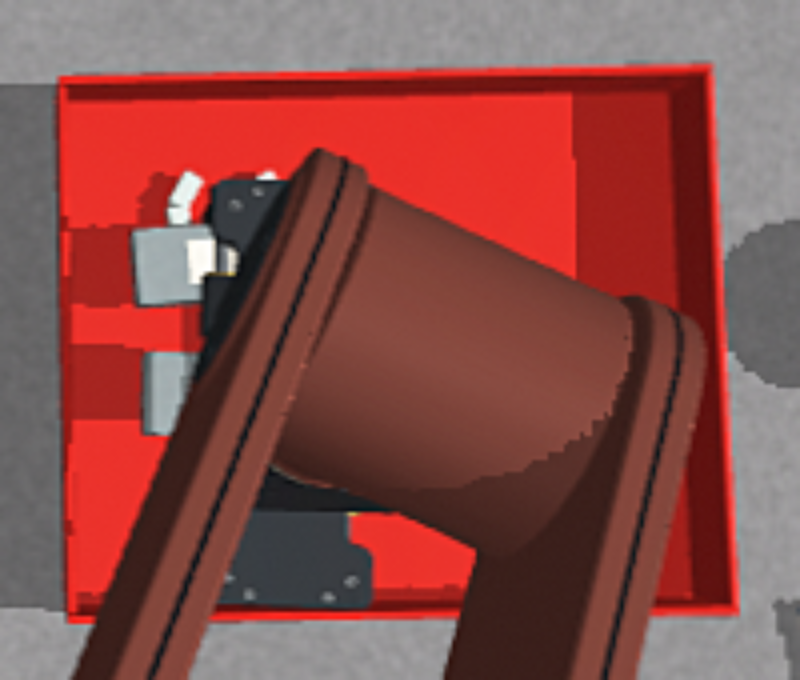

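Box A is held (gap 41.8 mm) and lifted clear, with B and the jaw left in place. I'll carry it to (0.407,-0.285), clear of the cap and wall.

Request:
drive_tool(
  targets=[
    [[-1.5,-0.5,0,0],[-4.5,-1.4,0,0],[-8,-2.5,0,0],[-12,-3.7,0,0],[-15,-4.8,0,0],[-16.7,-5.2,0.5,0],[-16.7,-5.2,2,0],[-16.7,-5.2,4,0],[-16.7,-5.2,6,0],[-16.7,-5.2,7,0],[-16.7,-5.2,7.6,0],[-16.7,-5.2,8.0,0],[-16.7,-5.2,8.3,0],[-16.7,-5.2,8.4,0],[-16.7,-5.2,8.4,0]],
  ],
)

```text
time_s: 6.52
eef_pos: [0.406, -0.2849, 0.0128]
tcp_rot: [2.232, 2.21, 0.0]
wrist_force: [-0.0, 0.0, -1.5]
finger_gap: 0.0418
grip_force: 30.0
```

```bash
python3 -c "
from h import *
go((.407,-.285,.0105,0))"
```

```text
t 6.53 tcp [ 0.406  -0.2849  0.0128] ya -0.58 tilt [ 0.0004 -0.0003] gap 0.0418 gf 30.0 F [-0.   0.  -1.5]
(0.407, -0.285, 0.0105, 0) -> [-0.01  0.1   0.23] turn -0.01
```

Request:
drive_tool(
  targets=[
    [[0,0.1,0.1,0],[0,0.1,0.15,0],[0,0.1,0.2,0],[0,0.1,0.22,0],[0,0.1,0.22,0]],
  ],
)

```text
time_s: 7.15
eef_pos: [0.4069, -0.2847, 0.0108]
tcp_rot: [-2.232, -2.21, 0.0]
wrist_force: [-2.3, 2.1, 5.3]
finger_gap: 0.0419
grip_force: 30.0
```

Contact force of 5 N upward: the box is on the floor. I'll release it gently and rise.

Request:
drive_tool(
  targets=[
    [[0,0,0,0],[0,0,0,0],[0,0,0,0]],
  ],
  gripper=95,
)

```text
time_s: 7.52
eef_pos: [0.4069, -0.2847, 0.0103]
tcp_rot: [2.233, 2.21, -0.0]
wrist_force: [0.1, 0.2, 0.1]
finger_gap: 0.054
grip_force: 0.0
```

Request:
drive_tool(
  targets=[
    [[0,0,-0.5,0],[0,0,-2,0],[0,0,-5,0],[0,0,-9,0],[0,0,-12,0],[0,0,-12,0]],
  ],
)

```text
time_s: 8.28
eef_pos: [0.4088, -0.2865, 0.1345]
tcp_rot: [2.227, 2.205, 0.0]
wrist_force: [-0.6, 0.0, -0.1]
finger_gap: 0.0546
grip_force: 0.0
```

```bash
python3 -c "
from h import *
go((.538,-.117,.131,4))"
```

```text
t 8.28 tcp [ 0.4088 -0.2865  0.1345] ya -0.57 tilt [ 0.0053 -0.0051] gap 0.0546 gf 0.0 F [-0.6  0.  -0.1]
(0.538, -0.117, 0.131, 4) -> [17.08 12.75  0.33] turn -0.08
```

Request:
drive_tool(
  targets=[
    [[3,2,0,-0.02],[8,6,0,-0.08],[13,10,0,-0.08],[16.9,12.9,0,-0.08],[16.9,12.9,0,-0.08],[16.9,12.9,0,-0.08],[16.9,12.9,0,-0.08]],
  ],
  gripper=75,
)

```text
time_s: 9.15
eef_pos: [0.5367, -0.118, 0.13]
tcp_rot: [-2.144, -2.296, 0.001]
wrist_force: [0.7, 0.1, 0.3]
finger_gap: 0.0611
grip_force: 0.0
```

```bash
python3 -c "
from h import *
go((.538,-.117,.0265,4))
im,P=cloud('top');boxes(im,P);save(im,'t2.png',(270,130,470,300),4)"
```

```text
t 9.15 tcp [ 0.5367 -0.118   0.13  ] ya 3.92 tilt [-0.0008  0.    ] gap 0.0611 gf 0.0 F [0.7 0.1 0.3]
(0.538, -0.117, 0.0265, 4) -> [ 0.09  0.15 10.35] turn -0.001
1 px [308. 190.] 146 ctr [554. -71.] size [19. 83.] ang 69.1 mean [ 0.547 -0.072  0.045] slope [-0.22  0.87] z [0.018 0.052 0.056]
3 px [393. 218.] 72 ctr [ 494. -267.] size [10. 40.] ang 76.6 mean [ 0.493 -0.267  0.02 ] slope [-0.05 -0.34] z [0.014 0.02  0.024]
4 px [327. 243.] 182 ctr [ 442. -118.] size [75. 20.] ang 3.5 mean [ 0.432 -0.117  0.021] slope [-0.    0.02] z [0.017 0.021 0.024]
6 px [381. 254.] 197 ctr [ 409. -238.] size [21. 42.] ang 83.7 mean [ 0.41  -0.236  0.034] slope [-0.05 -0.55] z [0.014 0.037 0.041]
```

View pics/t2.png

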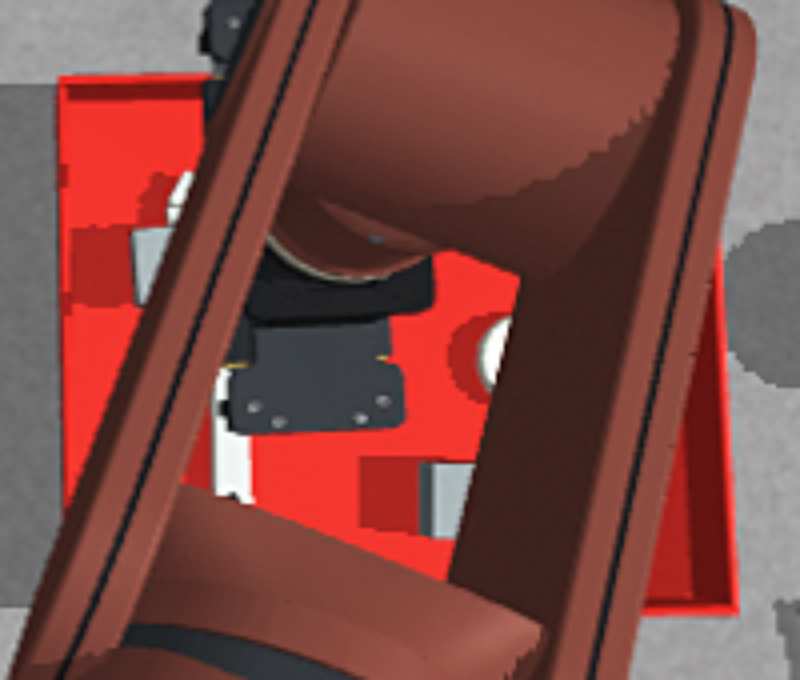

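Box A lies flat on the floor (top z 0.037, visible end at crop (445,500)), and the spanner handle and box B (crop (150,265)) look unmoved. Next, grasp B.

Request:
drive_tool(
  targets=[
    [[0.1,0.1,3,0],[0.1,0.1,6,0],[0.1,0.1,8.5,0],[0.1,0.1,9.5,0],[0.1,0.1,10.2,0],[0.1,0.1,10.3,0],[0.1,0.1,10.3,0]],
  ],
)

```text
time_s: 10.07
eef_pos: [0.5392, -0.1162, 0.0282]
tcp_rot: [2.141, 2.297, 0.001]
wrist_force: [0.1, -0.2, 0.3]
finger_gap: 0.0617
grip_force: 0.0
```

Request:
drive_tool(
  targets=[
    [[0,0,0,0],[0,0,0,0],[0,0,0,0],[0,0,0,0]],
  ],
  gripper=255,
)

```text
time_s: 10.58
eef_pos: [0.5385, -0.1159, 0.0276]
tcp_rot: [2.142, 2.298, -0.0]
wrist_force: [-0.6, -0.0, 3.3]
finger_gap: 0.042
grip_force: 29.9
```

Request:
drive_tool(
  targets=[
    [[0,0,-0.5,0],[0,0,-2,0],[0,0,-4,0],[0,0,-6,0],[0,0,-7,0],[0,0,-7,0],[0,0,-7,0]],
  ],
)

```text
time_s: 11.45
eef_pos: [0.5379, -0.1157, 0.0967]
tcp_rot: [-2.142, -2.297, 0.001]
wrist_force: [-0.0, 0.3, -1.7]
finger_gap: 0.042
grip_force: 29.9
```

```bash
python3 -c "
from h import *
go((.575,-.285,.1,2),(.575,-.285,.0125,2))"
```

```text
t 11.45 tcp [ 0.5379 -0.1157  0.0967] ya 4.01 tilt [-0.0011  0.0004] gap 0.042 gf 29.9 F [-0.   0.3 -1.7]
(0.575, -0.285, 0.1, 2) -> [-17.14   2.51  -0.34] turn 0.035
(0.575, -0.285, 0.0125, 2) -> [-17.15   2.52   8.41] turn 0.035
```

Request:
drive_tool(
  targets=[
    [[-1.5,0.2,0,0],[-4.5,0.7,0,0],[-8,1.2,0,0.03],[-12,1.8,0,0.03],[-15.5,2.3,0,0.03],[-17.1,2.5,0.5,0.03],[-17.1,2.5,2,0.03],[-17.1,2.5,4,0.03],[-17.1,2.5,6,0.03],[-17.1,2.5,7,0.03],[-17.1,2.5,7.6,0.03],[-17.1,2.5,8,0.03],[-17.1,2.5,8.2,0.03],[-17.1,2.5,8.3,0.03],[-17.1,2.5,8.3,0.03]],
  ],
)

```text
time_s: 13.32
eef_pos: [0.5756, -0.2849, 0.0147]
tcp_rot: [2.176, 2.265, 0.0]
wrist_force: [0.4, -0.4, -0.2]
finger_gap: 0.0416
grip_force: 29.9
```

Request:
drive_tool(
  targets=[
    [[0,0,0.1,0],[0,0,0.2,0],[0,0,0.25,0],[0,0,0.3,0],[0,0,0.32,0],[0,0,0.32,0]],
  ],
)

```text
time_s: 14.08
eef_pos: [0.5754, -0.2847, 0.0116]
tcp_rot: [-2.176, -2.265, 0.0]
wrist_force: [-2.7, 2.3, 4.7]
finger_gap: 0.0417
grip_force: 29.9
```

Request:
drive_tool(
  targets=[
    [[0,0,0,0],[0,0,0,0],[0,0,0,0]],
  ],
  gripper=95,
)

```text
time_s: 14.45
eef_pos: [0.5754, -0.2848, 0.0109]
tcp_rot: [2.177, 2.265, 0.0]
wrist_force: [0.6, 0.6, 0.4]
finger_gap: 0.0542
grip_force: 0.0
```

Request:
drive_tool(
  targets=[
    [[0,0,-0.5,0],[0,0,-2,0],[0,0,-5,0],[0,0,-9,0],[0,0,-13,0],[0,0,-17,0],[0,0,-18,0],[0,0,-18,0],[0,0,-18,0]],
  ],
)

```text
time_s: 15.58
eef_pos: [0.5744, -0.2842, 0.1892]
tcp_rot: [-2.175, -2.263, 0.001]
wrist_force: [0.2, 0.2, 0.2]
finger_gap: 0.0545
grip_force: 0.0
```

```bash
python3 -c "
from h import *
go((.495,-.117,.191,-88.2), (.33,.3,.191,-88.2))"
```

```text
t 15.57 tcp [ 0.5744 -0.2842  0.1892] ya 2.29 tilt [-0.0025  0.0017] gap 0.0545 gf 0.0 F [0.2 0.2 0.2]
(0.495, -0.117, 0.191, -88.2) -> [17.02 -7.27 -0.13] turn 1.579
(0.33, 0.3, 0.191, -88.2) -> [ 5.935e+01 -2.209e+01 -2.000e-02] turn 1.579
```

Request:
drive_tool(
  targets=[
    [[3,-0.5,0,0.1],[54,-10.3,0,1.58],[54,-10.3,0,1.58],[54,-10.3,0,1.58],[54,-10.3,0,1.58],[54,-10.3,0,1.58],[54,-10.3,0,1.58],[54,-10.3,0,1.58],[54,-10.3,0,1.58],[54,-10.3,0,1.58],[54,-10.3,0,1.58],[54,-10.3,0,1.58],[54,-10.3,0,1.58],[54,-10.3,0,1.58]],
  ],
  gripper=75,
)

```text
time_s: 17.32
eef_pos: [0.4512, 0.2495, 0.1909]
tcp_rot: [3.141, 0.046, -0.0]
wrist_force: [-0.0, 0.2, -0.6]
finger_gap: 0.0609
grip_force: 0.0
```

```bash
python3 -c "
from h import *
im,P=cloud('top');boxes(im,P);save(im,'t3.png',(270,130,470,300),4)
go((.495,-.117,.12,-88.2))"
```

```text
1 px [398. 181.] 835 ctr [ 575. -275.] size [42. 91.] ang 3.2 mean [ 0.574 -0.273  0.036] slope [ 0.06 -0.04] z [0.018 0.037 0.041]
2 px [327. 213.] 857 ctr [ 494. -118.] size [196.  66.] ang 1.7 mean [ 0.5   -0.117  0.021] slope [-0.  0.] z [0.017 0.021 0.025]
5 px [402. 220.] 456 ctr [ 489. -288.] size [52. 52.] ang 0.3 mean [ 0.488 -0.286  0.022] slope [ 0.01 -0.03] z [0.015 0.022 0.025]
7 px [397. 255.] 832 ctr [ 409. -274.] size [91. 41.] ang 89.7 mean [ 0.409 -0.272  0.037] slope [-0.01 -0.04] z [0.021 0.037 0.04 ]
t 17.38 tcp [0.4513 0.2497 0.1911] ya -88.33 tilt [-0.     -0.0001] gap 0.0613 gf 0.0 F [ 0.5 -0.7  0.1]
(0.495, -0.117, 0.12, -88.2) -> [ 3.3  36.78  7.11] turn -0.002
```

View pics/t3.png

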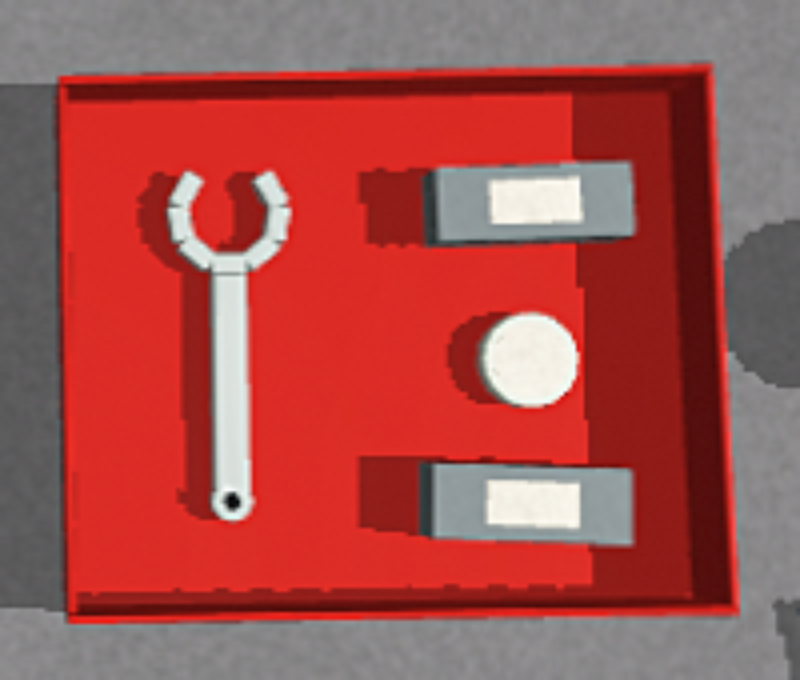

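Both boxes lie flat (tops at z 0.037) at crop (530,205) and (530,505). The spanner is exposed, with its handle centre line at crop x≈230 and its middle at (0.494,-0.118), yaw 1.7°.

Request:
drive_tool(
  targets=[
    [[0.3,3,0,0],[3.2,36.8,4,0],[3.2,36.8,7,0],[3.2,36.8,7,0],[3.2,36.8,7,0],[3.2,36.8,7,0],[3.2,36.8,7,0],[3.2,36.8,7,0],[3.2,36.8,7,0],[3.2,36.8,7,0],[3.2,36.8,7,0],[3.2,36.8,7,0]],
  ],
)

```text
time_s: 18.88
eef_pos: [0.4943, -0.1155, 0.1214]
tcp_rot: [3.141, 0.05, 0.001]
wrist_force: [-0.4, 0.2, -0.0]
finger_gap: 0.0611
grip_force: 0.0
```

```bash
python3 -c "
from h import *
go((.494,-.118,.0085,-88.2))"
```

```text
t 18.88 tcp [ 0.4943 -0.1155  0.1214] ya -88.17 tilt [ 0.0003 -0.0001] gap 0.0611 gf 0.0 F [-0.4  0.2 -0. ]
(0.494, -0.118, 0.0085, -88.2) -> [-0.05  0.25 11.29] turn 0.001
```

Request:
drive_tool(
  targets=[
    [[0,0.2,3,0],[0,0.2,6,0],[0,0.2,8.5,0],[0,0.2,10,0],[0,0.2,10.6,0],[0,0.2,11,0],[0,0.2,11.2,0],[0,0.2,11.2,0],[0,0.2,11.2,0]],
  ],
)

```text
time_s: 20.0
eef_pos: [0.4946, -0.1183, 0.0096]
tcp_rot: [3.141, 0.048, 0.001]
wrist_force: [0.4, -0.2, -0.1]
finger_gap: 0.0616
grip_force: 0.0
```

Request:
drive_tool(
  targets=[
    [[0,0,0,0],[0,0,0,0],[0,0,0,0],[0,0,0,0],[0,0,0,0]],
  ],
  gripper=255,
)

```text
time_s: 20.62
eef_pos: [0.4942, -0.118, 0.0091]
tcp_rot: [-3.141, -0.048, 0.0]
wrist_force: [-0.4, -1.0, -0.1]
finger_gap: 0.0201
grip_force: 30.5
```

Request:
drive_tool(
  targets=[
    [[0,0,-0.3,0],[0,0,-1.5,0],[0,0,-4,0],[0,0,-7,0],[0,0,-9.5,0],[0,0,-10,0],[0,0,-10,0],[0,0,-10,0]],
  ],
)

```text
time_s: 21.62
eef_pos: [0.4933, -0.1178, 0.1078]
tcp_rot: [-3.14, -0.048, 0.003]
wrist_force: [0.6, -0.7, -2.8]
finger_gap: 0.0197
grip_force: 30.0
```

```bash
python3 - <<'E'
from h import *
# tray rim fit from first picture: brown, rim height
f=np.load('top0.npz'); im,P=f['im'],f['P']; h=cv2.cvtColor(im,cv2.COLOR_RGB2HSV)
m=(h[...,0]>5)&(h[...,0]<25)&(h[...,1]>80)&(P[...,0]>.33)&(P[...,0]<.72)&(P[...,1]>.06)&(P[...,1]<.4)
for a,b in((.022,.036),(-.005,.036)):
    q=P[m&(P[...,2]>a)&(P[...,2]<b)]; print(len(q),cv2.minAreaRect((q[:,:2]*1000).astype(np.float32)))
go((.522,.223,.11,-78.5),(.522,.223,.009,-78.5))
im,P=cloud('scene'); save(im,'s4.png',(130,110,430,330),2.5)
E
```

```text
1025 ((520.4343872070312, 222.87326049804688), (258.8051452636719, 179.30154418945312), 10.894484519958496)
9378 ((523.9378051757812, 228.71340942382812), (267.74310302734375, 189.97354125976562), 10.83537483215332)
t 21.62 tcp [ 0.4933 -0.1178  0.1078] ya -88.24 tilt [-0.0022  0.0009] gap 0.0197 gf 30.0 F [ 0.6 -0.7 -2.8]
(0.522, 0.223, 0.11, -78.5) -> [  3.92 -33.97  -0.2 ] turn -0.17
(0.522, 0.223, 0.009, -78.5) -> [  3.94 -33.96   9.9 ] turn -0.17
```

View pics/s4.png

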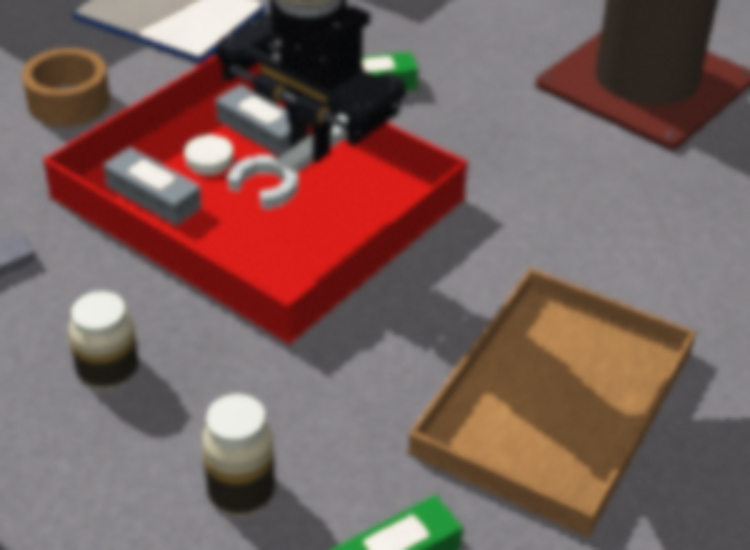

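The spanner is held (gap 20 mm) and lifted above the crate, jaw at (262,180), boxes still flat. The rim fit of the tray gives centre (0.520,0.223), yaw 10.9°, and its size matches. Carry it over.

Request:
drive_tool(
  targets=[
    [[0.1,-1,0,0],[0.3,-3,0,0],[0.7,-6.5,0,-0.03],[1.2,-10.5,0,-0.06],[1.8,-15,0,-0.09],[2.4,-20,0,-0.12],[3,-25,0,-0.15],[3.4,-29,0,-0.16],[3.7,-32,0,-0.16],[3.8,-33.5,0,-0.16],[3.8,-34,0,-0.16],[3.8,-34,1.5,-0.16],[3.8,-34,4,-0.16],[3.8,-34,6.5,-0.16],[3.8,-34,8,-0.16],[3.8,-34,9,-0.16],[3.8,-34,9.4,-0.16],[3.8,-34,9.4,-0.16],[3.8,-34,9.4,-0.16]],
  ],
)

```text
time_s: 24.05
eef_pos: [0.5225, 0.2231, 0.016]
tcp_rot: [-3.127, -0.299, -0.002]
wrist_force: [-0.0, 0.7, -1.4]
finger_gap: 0.0195
grip_force: 30.0
```

```bash
python3 - <<'E'
from h import *
go((.521,.223,.0090,-79.1))
E
```

```text
t 24.05 tcp [0.5225 0.2231 0.016 ] ya -79.06 tilt [0.0015 0.0004] gap 0.0195 gf 30.0 F [-0.   0.7 -1.4]
(0.521, 0.223, 0.009, -79.1) -> [-0.15 -0.02  0.7 ] turn 0.001
```

Request:
drive_tool(
  targets=[
    [[0,0,0.2,0],[0,0,0.35,0],[0,0,0.45,0],[0,0,0.55,0],[0,0,0.55,0],[0,0,0.55,0]],
  ],
)

```text
time_s: 24.8
eef_pos: [0.5218, 0.2229, 0.0096]
tcp_rot: [-3.127, -0.299, 0.0]
wrist_force: [-0.5, -0.2, -2.0]
finger_gap: 0.0196
grip_force: 30.0
```

Request:
drive_tool(
  targets=[
    [[0,0,0.04,0],[0,0,0.08,0],[0,0,0.1,0],[0,0,0.1,0]],
  ],
)

```text
time_s: 25.3
eef_pos: [0.5219, 0.2229, 0.0091]
tcp_rot: [3.127, 0.299, 0.0]
wrist_force: [-2.9, -1.0, 5.8]
finger_gap: 0.0199
grip_force: 30.0
```

In contact with the tray floor (≈6 N). Release, let it settle, rise and move clear.

Request:
drive_tool(
  targets=[
    [[0,0,0,0],[0,0,0,0],[0,0,0,0],[0,0,0,0]],
  ],
  gripper=120,
)

```text
time_s: 25.8
eef_pos: [0.5218, 0.2229, 0.0085]
tcp_rot: [-3.127, -0.299, 0.0]
wrist_force: [-0.1, 0.5, -0.4]
finger_gap: 0.0445
grip_force: 0.0
```

Request:
drive_tool(
  targets=[
    [[0,0,-0.4,0],[0,0,-1.5,0],[0,0,-4,0],[0,0,-8,0],[0,0,-12,0],[0,0,-16,0],[0,0,-18,0],[-3,-10,-18,0],[-6,-20,-18,0],[-6,-25,-18,0],[-6,-25,-18,0],[-6,-25,-18,0],[-6,-25,-18,0]],
  ],
)

```text
time_s: 27.42
eef_pos: [0.4149, 0.4568, 0.1879]
tcp_rot: [3.126, 0.301, -0.001]
wrist_force: [0.5, -0.1, 0.3]
finger_gap: 0.0459
grip_force: 0.0
```

```bash
python3 - <<'E'
from h import *
im,P=cloud('top');boxes(im,P);save(im,'t5.png',(100,40,470,300),2.1)
for u,v in [(244,66),(335,82)]: print(P[v,u].round(3))
h=cv2.cvtColor(im,cv2.COLOR_RGB2HSV)
m=(h[...,1]<60)&(P[...,0]>.4)&(P[...,0]<.66)&(P[...,1]>.14)&(P[...,1]<.3)&(P[...,2]>.012)&(P[...,2]<.05)
q=P[m]; print(cv2.minAreaRect((q[:,:2]*1000).astype(np.float32)),np.percentile(q[:,2],[2,50,98]).round(3))
go()
E
```

```text
1 px [398. 181.] 827 ctr [ 576. -275.] size [43. 90.] ang 2.7 mean [ 0.574 -0.272  0.036] slope [ 0.06 -0.04] z [0.018 0.037 0.04 ]
4 px [402. 220.] 451 ctr [ 489. -287.] size [51. 53.] ang 87.4 mean [ 0.488 -0.286  0.021] slope [ 0.   -0.04] z [0.016 0.022 0.024]
7 px [397. 255.] 828 ctr [ 409. -274.] size [92. 41.] ang 89.6 mean [ 0.409 -0.272  0.037] slope [ 0.   -0.04] z [0.022 0.037 0.041]
[0.801 0.073 0.099]
[nan nan nan]
((524.8638916015625, 210.85272216796875), (197.610107421875, 68.48542022705078), 18.89053726196289) [0.013 0.021 0.024]
t 27.48 tcp [0.4155 0.456  0.188 ] ya -79.07 tilt [-0.0006 -0.0014] gap 0.0462 gf 0.0 F [ 0.  -0.9 -0.9]
```

View pics/t5.png

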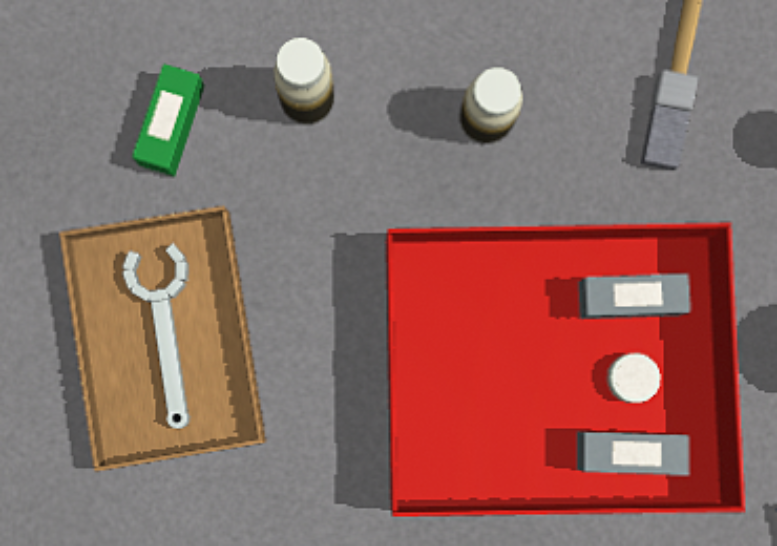

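The spanner lies flat in the middle of the tray (top z 0.021, around (165,340)). Both boxes are flat in the crate at (637,295) and (637,453). The jars are upright where they were, and the green look-alike in view has not moved.

```bash
python3 -c "
from bench import job_done
print(job_done())"
```

```text
the job is handed in; nothing more can be done
None
```

The job is handed in: both slide boxes lie flat on the crate floor, the spanner lies flat in the cardboard tray, and the jars are undisturbed; it took about 27.5 s of the 72 s limit.

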